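# Press the cheese plane and cheese knife into their tray

## Task

Put the cheese plane (broad blade) and the cheese knife (narrow blade) away in the tray: press each one into the cutout of its own shape until it is fully home, lying level on the cutout's floor. Leave the other things on the worktop where they are.

Things in the scene. Friction and masses are not known exactly. Their poses are not given: they have to be found in the camera images.
- tray: Flat storage tray, wooden base and rim, grey moulded insert, 194 mm (x) x 182 mm (y), rim 22 mm high; it does not move. Origin at the centre of its underside, on the worktop; x to the blade end. Two tool-shaped cutouts side by side along x, 80 mm apart: broad-bladed at +y, narrow-bladed at -y. Insert top 19 mm (lips 21 mm), cutout floor 5 mm above the worktop.
- channel (a point): Middle of the floor of the finger channel of the tray: 48 mm wide (tray x), as deep as the cutouts, open at both ends, it crosses tray and cutouts along tray y under the middle of both handles, so that fingers can hold a handle all the way down.
- spring_pad (a point): One of the eight white rounded spring pads, four to a cutout, two on each side, 33 to 35 mm from the middle of the handle. They stand 3.5 mm into the cutout and pinch the handle: a tool laid in stops on them about 8 mm too high and must be pushed at the middle of its handle, about 7 to 15 N, down to the floor. It stays where it is let go, even half-way.
- plane_mid (a point): Centre of the handle of the cheese plane, the tool with the broad blade. Handle: wood, a bar 90 mm long (x), 20 mm wide (y), 24 mm high (z), this point 12 mm above the underside it lies on; lower long edges rounded, radius 6 mm. x points to the blade, z up. Whole tool 0.06 to 0.13 kg. Grip it here, across the 20 mm.
- plane_blade (a point): Centre of the plane's flat steel blade, 50 mm long (x), 60 mm wide (y), 4 mm thick, its underside 1.5 mm above the tool's underside; along x it runs from 45 to 95 mm ahead of the handle's centre.
- knife_mid (a point): Centre of the handle of the cheese knife, the tool with the narrow blade with three round dark marks. Handle: wood, a bar 90 mm long (x), 20 mm wide (y), 24 mm high (z), this point 12 mm above the underside it lies on; lower long edges rounded, radius 6 mm. x points to the blade, z up. Whole tool 0.06 to 0.13 kg. Grip it here, across the 20 mm.
- knife_blade (a point): Centre of the knife's flat steel blade, 62 mm long (x), 34 mm wide (y), 4 mm thick, its underside 1.5 mm above the tool's underside; along x it runs from 45 to 107 mm ahead of the handle's centre.
- plane: The cheese plane (broad blade); origin at the underside of the handle, half-way along it; x to the blade, z up.
- knife: The cheese knife (narrow blade); origin at the underside of the handle, half-way along it; x to the blade, z up.
- plane_seat (a point): Where the centre of the plane's handle is when the plane is fully home; x to the blade end. Cutout floor 12 mm below, lip 4 mm above this point (the home tool stands 8 mm proud). Cutout: 24 mm wide at the handle, from -48 to 42 mm along x, then 66 mm wide up to 98 mm for the blade: 2 to 3 mm of play all round.
- knife_seat (a point): Where the centre of the knife's handle is when the knife is fully home; x to the blade end. Cutout floor 12 mm below, lip 4 mm above this point (the home tool stands 8 mm proud). Cutout: 24 mm wide at the handle, from -48 to 42 mm along x, then 40 mm wide up to 110 mm for the blade: 2 to 3 mm of play all round.
- cup: Bystander: an espresso cup, white with a band, 63 x 91 x 49 mm, standing upright; origin at the centre of its underside.
- garlic: Bystander: a bulb of garlic, about 52 mm; origin at the centre of its underside.
- spice_jar: Bystander: a spice jar with a screw cap, 46 mm in diameter, 106 mm tall, standing upright; origin at the centre of its underside.
- egg_cup: Bystander: an egg cup, 47 mm in diameter, 50 mm tall, standing upright; origin at the centre of its underside.
- tin: Bystander: a small tin can, 57 mm in diameter, 72 mm tall, standing upright; origin at the centre of its underside.
- lid: Bystander: a twist-off jar lid lying flat, 66 mm in diameter, 13 mm high; origin at the centre of its underside.
- opener: Bystander: a bottle opener lying flat, 126 x 38 x 13 mm; origin at the centre of its underside.
Not all that is in view belongs to the job. What is shaped like the knife but pink is not meant.

How it is judged:
At the end, for the whole second after the job is handed in: Both tools are at rest in their own cutouts: the centre of each handle within 6 mm of its seat point horizontally and no more than 3 mm above it, level within 0.06 rad and in line with the cutout within 0.07 rad (z of plane_mid in the frame of plane_seat below 0.003 m and horizontal distance between plane_mid and plane_seat below 0.006 m and angle between each of plane_mid, knife_mid's own z axis and vertical below 0.06 rad and angle between the x axis of plane_mid and the x axis of plane_seat, either way round below 0.07 rad and linear speed of each of plane, knife below 0.02 m/s and z of knife_mid in the frame of knife_seat below 0.003 m and horizontal distance between knife_mid and knife_seat below 0.006 m and angle between the x axis of knife_mid and the x axis of knife_seat, either way round below 0.07 rad); the robot touches nothing.
It fails at once if one of the bystanders (cup, garlic, spice jar, egg cup, tin, jar lid, bottle opener) is shifted by more than 30 mm (distance of any of cup, garlic, spice_jar, egg_cup, tin, lid, opener from where it was at the start of the episode above 0.03 m).
It also fails if it takes over 62 s, if anything falls off the work surface, if the arm or the gripper's body presses on something with over 40 N, if the wrist force passes 120 N, or if a joint passes its speed limit or range.

## Robot

A 7-joint arm with a two-finger parallel gripper is mounted at the origin on a cart in front of the work surface, level with it; the furniture and walls round the work are solid. World frame = base frame: x ahead of the robot, y to its left, z up, the work surface at z = 0. Lengths are in m, angles in rad, forces in N, time in s.
With the tool pointing down it reaches from about 0.4 to 0.875 m from the base axis. Payload 4.4 kg.
Tool frame: the origin (TCP) lies midway between the tips of the shut fingers; the grasp point (between the pads) lies 19 mm behind it; z points along the fingers, y is the line along which they close (so a half turn about z gives the same grasp; the last joint's range is limited). The gripper opens to 85 mm and grips with 20 to 120 N. Pads are 22 mm wide; open, the fingers measure 114 mm over their backs; the gripper's body (76 mm by 85 mm) begins 54 mm behind the grasp point. The pads swing forward as they close: fully open they stand 13 mm farther back than shut.
Start: joints at [1.111, 0.628, 0.038, 1.517, -0.027, 0.996, -0.02], TCP at [0.249, -0.6, 0.231] pointing down, gripper open.
Joint ranges: [-3.06, 3.06], [-0.37, 2.12], [-1.25, 1.32], [0.18, 2.47], [-1.1, 4.24], [0.23, 1.98], [-2.94, 2.94]. Speed limits (rad/s): [2.57, 2.57, 3.14, 3.14, 3.14, 3.14, 3.14].

## Interface

Orientations are given as [roll, pitch, yaw] about the fixed x, y, z axes, in that order (R = Rz(yaw) Ry(pitch) Rx(roll)).
In Python, from workcell import robot, vision, finish_job gives the robot as it stands. The module is installed in compiled form; this text tells all that it offers.
- The arm moves only by the tool arm_command, never from a script. Its arguments are lists of equal length, an entry for each row: "slide": the shift along the world's x, y, z in cm, a list of three; "angular": the turn, a rotation vector about the world's x, y, z in rad, a list of three; "gripper": the opening, from -1 (shut) to 1 (fully open). In form: {"slide": [[dx, dy, dz], ...], "angular": [[rx, ry, rz], ...], "gripper": [gripper, ...]}. A call has 1 to 20 rows; each row shifts and turns the commanded pose from where the row before left it; what a row does not reach is not made up. A row lasts 1/8 s, in which the tool goes at most 62.5 mm and 10.7 degrees, less where a joint would pass 70% of its speed; a pose out of reach is approached as far as the arm can. A call with a gripper value outside its range is refused whole. The fingers move at their own pace and stop on an object; the grip force is fixed at half the most. Time passes only in rows, so rows that do not move let the fingers close. It gives the time, the measured TCP pose, the force, the opening and the grip force at its end, in the units of the state.
- robot.get_obs(): the state, without advancing time (a new reading comes with each control period).
- vision.grab_frame(name): name is "side" or "top" or "wrist"; returns the picture (384x512x3 uint8, blue, green, red); there is no depth.
- vision.camera_model(name): a dict with "K" (3x3 intrinsics, pixels), "R" (3x3) and "t" (3): a world point X has camera coordinates R X + t. Camera axes: x right, y down, z forward; pixel columns grow to the right and rows downward; lengths in m; the calibration is good to about 2 mm. A picture is of the moment at which its call begins: read the wrist's pose just before it. camera_model takes no time and is no camera call; for the wrist camera it gives the pose at the moment of the call.
- finish_job(): hands the job in; it is judged then, once.
The state is a dict: "time_s": time; "joint_positions": joint angles; "qd": joint speeds; "joint_efforts": joint torques, N m; "tcp_pos": TCP position; "eef_rot": TCP orientation; "force": force on the tool from outside, world axes, zero at the start; "wrist_torque": the same for the moment, N m; "width": finger opening in m; "gripper_force": force on a finger pad.
Only numpy, scipy, OpenCV 4.12 (cv2) and the standard library are available. Lean on these libraries where they do the work, as an engineer would, in place of code of your own. Each camera call takes 0.05 s, during which the arm holds its last target. There are 200 camera calls.

## Working session

There is one attempt and no reset: what is moved stays moved. The work goes in short steps, Python scripts to look and compute and a tool call to move; the robot and the scene stay as the last step left them, time stands still between calls to the robot, and variables do not carry over. Pictures are saved under pics/ and viewed, at most 11 in all, crops included, and the job is handed in when it is done.

Besides the shell and the picture viewer there is one more tool, called as name(argument=value, ...), one argument or row to a line, values as JSON. arm_command: Moves the arm, as the interface text tells. Its arguments: {"type":"object","properties":{"slide":{"type":"array","items":{"type":"array","items":{"type":"number"}}},"angular":{"type":"array","items":{"type":"array","items":{"type":"number"}}},"gripper":{"type":"array","items":{"type":"number"}}},"required":["slide","angular","gripper"]}

```bash
mkdir -p pics; python3 - <<'E'
from workcell import robot, vision
import cv2,numpy as np
for n in ("top","side"):
    f=vision.grab_frame(n); cv2.imwrite(f"pics/{n}0.png",f)
    m=vision.camera_model(n); print(n,np.round(m["K"],1).tolist(),np.round(m["R"],3).tolist(),np.round(m["t"],3))
o=robot.get_obs(); print(o["time_s"],o["tcp_pos"],o["eef_rot"],o["width"])
E
```

```text
top [[351.2, 0.0, 252.1], [0.0, 351.2, 194.0], [0.0, 0.0, 1.0]] [[0.001, -1.0, -0.01], [-0.996, -0.0, -0.088], [0.088, 0.01, -0.996]] [-0.087  0.519  1.223]
side [[455.2, 0.0, 257.6], [0.0, 455.2, 186.0], [0.0, 0.0, 1.0]] [[-0.999, 0.044, -0.002], [0.021, 0.424, -0.905], [-0.039, -0.905, -0.424]] [0.515 0.087 1.606]
0.1 [ 0.24924459 -0.59972021  0.23049215] [-3.13990077e+00  3.05160267e-06  3.93850668e-01] 0.08509664745060207
```

View pics/top0.png

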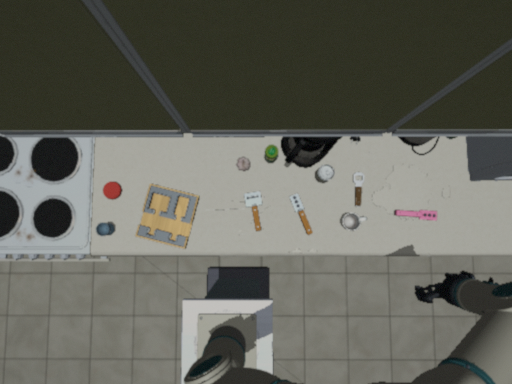

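View pics/side0.png

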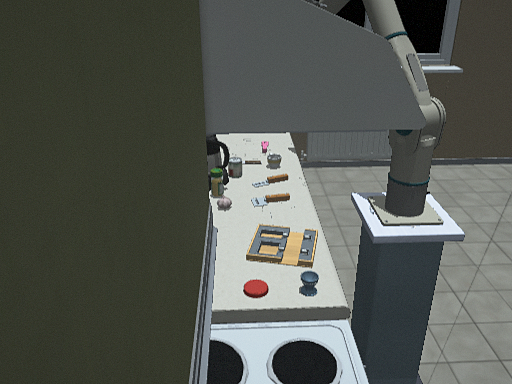

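```bash
cat > h.py <<'E'
import numpy as np, cv2
from workcell import robot, vision
def ray(m,uv,z):
    K,R,t=(np.asarray(m[k]) for k in("K","R","t")); C=-R.T@t
    uv=np.atleast_2d(np.asarray(uv,float)); d=np.c_[uv,np.ones(len(uv))]@np.linalg.inv(K).T@R
    return C+d*((z-C[2])/d[:,2])[:,None]
def grab(n,f):
    m=vision.camera_model(n); p=vision.grab_frame(n); cv2.imwrite(f"pics/{f}.png",p); return m,p
E
python3 - <<'E'
from h import *
p=cv2.imread("pics/top0.png"); cv2.imwrite("pics/top0c.png",cv2.resize(p[130:260,90:325],None,fx=3.4,fy=3.4,interpolation=cv2.INTER_CUBIC))
m=vision.camera_model("top")
for n,uv,z in[("plane",(256,217),.024),("planeblade",(253,199),.005),("knife",(305,222),.024),("kblade",(296,201),.005),("tray",(168,215),.02),("egg",(106,229),.03),("cup",(349,220),.03)]: print(n,ray(m,uv,z).round(3))
o=robot.get_obs(); w=vision.camera_model("wrist"); C=-w["R"].T@w["t"]
print(C-o["tcp_pos"], w["R"].round(3), w["K"])
E
```

```text
plane [[ 0.438 -0.101  0.024]]
planeblade [[ 0.503 -0.09   0.005]]
knife [[ 0.421 -0.273  0.024]]
kblade [[ 0.496 -0.244  0.005]]
tray [[0.445 0.211 0.02 ]]
egg [[0.395 0.426 0.03 ]]
cup [[ 0.428 -0.425  0.03 ]]
[0.07014975 0.02812998 0.1426041 ] [[ 0.383 -0.924 -0.001]
 [-0.882 -0.366  0.297]
 [-0.275 -0.113 -0.955]] [[293.47611619   0.         259.91186324]
 [  0.         293.47611619 193.35740284]
 [  0.           0.           1.        ]]
```

View pics/top0c.png

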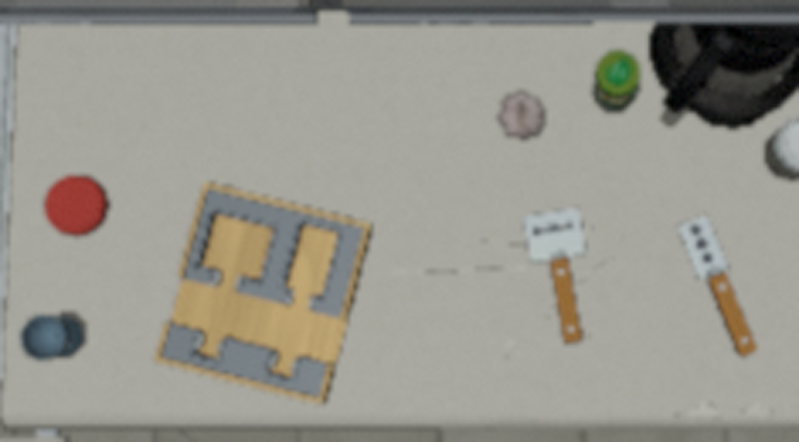

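arm_command(
  slide=[
    [1.5, 4.3, 0.2],
    [1.5, 4.3, 0.2],
    [1.5, 4.3, 0.2],
    [1.5, 4.3, 0.2],
    [1.5, 4.3, 0.2],
    [1.5, 4.3, 0.2],
    [1.5, 4.3, 0.2],
    [1.5, 4.3, 0.2],
    [1.5, 4.3, 0.2],
    [1.5, 4.3, 0.2],
    [0, 0, 0],
    [0, 0, 0],
  ],
  angular=[
    [0, 0, 0],
    [0, 0, 0],
    [0, 0, 0],
    [0, 0, 0],
    [0, 0, 0],
    [0, 0, 0],
    [0, 0, 0],
    [0, 0, 0],
    [0, 0, 0],
    [0, 0, 0],
    [0, 0, 0],
    [0, 0, 0],
  ],
  gripper=[1, 1, 1, 1, 1, 1, 1, 1, 1, 1, 1, 1],
)

```text
time_s: 1.6
tcp_pos: [0.3991, -0.1707, 0.2512]
eef_rot: [3.141, 0.001, 0.394]
force: [-0.1, 0.1, 0.2]
width: 0.0854
gripper_force: 0.0
```

```bash
python3 - <<'E'
from h import *
m,p=grab("wrist","w1")
np.savez("w1.npz",**m)
o=robot.get_obs(); print(o["time_s"],o["tcp_pos"],o["eef_rot"],o["joint_positions"])
E
```

```text
1.65 [ 0.39889516 -0.17127077  0.25115552] [3.14137495e+00 7.12115306e-04 3.92260548e-01] [ 0.35981498  0.29574994 -0.02495202  2.05925317  0.01116506  0.78709411
 -0.85047442]
```

View pics/w1.png

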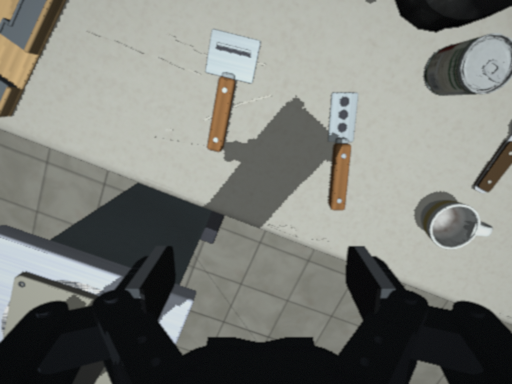

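```bash
cat >> h.py <<'E'
def wood(p,m,boxes,z=.024,show=True):
    h=cv2.cvtColor(p,cv2.COLOR_BGR2HSV); k=cv2.inRange(h,(4,90,60),(20,255,255))
    k=cv2.morphologyEx(k,cv2.MORPH_CLOSE,np.ones((5,5),np.uint8)); out=[]
    for (x0,y0,x1,y1) in boxes:
        q=np.zeros_like(k); q[y0:y1,x0:x1]=k[y0:y1,x0:x1]
        c=max(cv2.findContours(q,cv2.RETR_EXTERNAL,cv2.CHAIN_APPROX_NONE)[0],key=cv2.contourArea)[:,0,:]
        w=ray(m,c,z)[:,:2]; r=cv2.minAreaRect((w*1000).astype(np.float32)); b=cv2.boxPoints(r)
        e=max((b[1]-b[0],b[2]-b[1]),key=np.linalg.norm); e=e if e[0]>0 else -e
        out.append((np.array(r[0])/1000,np.arctan2(e[1],e[0]),r[1])); print(np.round(r[0],1),out[-1][1].round(3),np.round(r[1],1),c.min(0),c.max(0))
    return out
E
python3 - <<'E'
from h import *
m=dict(np.load("w1.npz")); wood(cv2.imread("pics/w1.png"),m,[(195,70,245,160),(320,138,360,215)])
E
```

```text
[ 436.5 -104.2] 0.169 [86.8 19.3] [208  77] [234 150]
[ 421.9 -273.4] 0.38 [87.  20.9] [329 144] [350 209]
```

arm_command(
  slide=[
    [0.95, 1.7, -3.7],
    [0.95, 1.7, -3.7],
    [0.95, 1.7, -3.7],
    [0.95, 1.6, -3.7],
    [0, 0, 0],
    [0, 0, 0],
  ],
  angular=[
    [0, 0, -0.056],
    [0, 0, -0.056],
    [0, 0, -0.056],
    [0, 0, -0.056],
    [0, 0, 0],
    [0, 0, 0],
  ],
  gripper=[1, 1, 1, 1, 1, 1],
)

```text
time_s: 2.4
tcp_pos: [0.4373, -0.1049, 0.1041]
eef_rot: [3.141, -0.0, 0.169]
force: [-1.2, -0.5, 0.7]
width: 0.0853
gripper_force: 0.0
```

```bash
python3 - <<'E'
from h import *
m,p=grab("wrist","w2"); o=robot.get_obs(); print(o["tcp_pos"],o["eef_rot"])
wood(p,m,[(100,20,400,384)])
E
```

```text
[ 0.43767717 -0.10490076  0.10451159] [ 3.14034325e+00 -1.45935800e-03  1.68179545e-01]
[ 437.2 -103. ] 0.167 [86.  18.6] [245 147] [268 249]
```

View pics/w2.png

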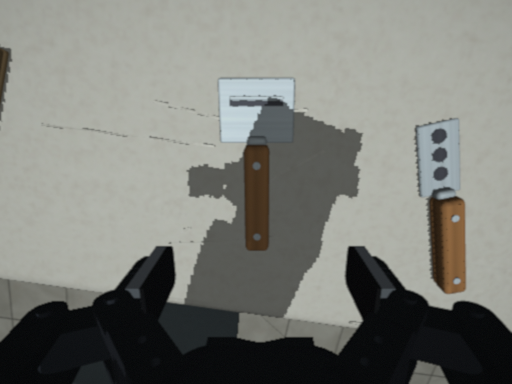

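arm_command(
  slide=[
    [0, 0.1, -4.0],
    [0, 0, -4.0],
    [0, 0, -2.0],
    [0, 0, 0],
    [0, 0, 0],
    [0, 0, 0],
    [0, 0, 0],
    [0, 0, 0],
    [0, 0, 0],
    [0, 0, 0],
    [0, 0, 0],
  ],
  angular=[
    [0, 0, 0],
    [0, 0, 0],
    [0, 0, 0],
    [0, 0, 0],
    [0, 0, 0],
    [0, 0, 0],
    [0, 0, 0],
    [0, 0, 0],
    [0, 0, 0],
    [0, 0, 0],
    [0, 0, 0],
  ],
  gripper=[1, 1, 1, 1, -1, -1, -1, -1, -1, -1, -1],
)

```text
time_s: 3.82
tcp_pos: [0.4338, -0.1043, 0.0247]
eef_rot: [3.135, 0.014, 0.172]
force: [-0.9, 4.5, 9.2]
width: 0.0
gripper_force: 4.4
```

```bash
python3 - <<'E'
from h import *
o=robot.get_obs(); print(o)
E
```

```text
{'time_s': 3.825, 'joint_positions': array([ 0.26049589,  0.73988085, -0.14090059,  2.2097156 ,  0.4756259 ,
        0.2333619 , -1.70794665]), 'qd': array([ 0.00082726, -0.00096208,  0.00076957,  0.00155025, -0.00031159,
       -0.00091966,  0.00066833]), 'joint_efforts': array([ 1.94875471e+00, -4.36237228e+01,  1.59239698e+00, -5.38541570e+00,
        3.84191377e-01,  8.89964844e-02, -2.87105644e-02]), 'tcp_pos': array([ 0.43375439, -0.10432286,  0.02467498]), 'eef_rot': array([3.13454818, 0.01426568, 0.172341  ]), 'force': array([-0.88094423,  4.52501638,  9.2350911 ]), 'wrist_torque': array([1.08881054, 0.35417951, 0.0361444 ]), 'gripper_force': 4.449744557123552, 'width': 4.936837860212615e-05}
```

arm_command(
  slide=[
    [0, 0, 2.5],
    [0, 0, 2.5],
    [0, 0, 2.0],
    [0, 0, 0],
    [0, 0, 0],
    [0, 0, 0],
  ],
  angular=[
    [0, 0, 0],
    [-0.012, 0.07, 0],
    [-0.012, 0.07, 0],
    [-0.012, 0.07, 0],
    [0, 0, 0],
    [0, 0, 0],
  ],
  gripper=[-1, 0.5, 1, 1, 1, 1],
)

```text
time_s: 4.58
tcp_pos: [0.4327, -0.1062, 0.0938]
eef_rot: [3.133, 0.229, 0.17]
force: [0.1, 1.0, -0.7]
width: 0.0852
gripper_force: 0.0
```

```bash
python3 - <<'E'
from h import *
m,p=grab("wrist","w3"); o=robot.get_obs(); print(o["tcp_pos"],o["eef_rot"],o["joint_positions"].round(3))
from scipy.spatial.transform import Rotation as Ro
print(Ro.from_euler("xyz",o["eef_rot"]).as_matrix().round(3))
wood(p,m,[(100,20,400,384)])
E
```

```text
[ 0.43249176 -0.10629268  0.0938502 ] [3.13331813 0.22928264 0.17000121] [ 0.311  0.679 -0.286  2.003  0.36   0.738 -1.632]
[[ 0.96   0.171 -0.223]
 [ 0.165 -0.985 -0.047]
 [-0.227  0.008 -0.974]]
[ 438.9 -107.6] 0.196 [87.8 18.5] [247 120] [274 227]
```

arm_command(
  slide=[
    [0.2, -0.2, -3.0],
    [0, 0, -3.0],
    [0, 0, -2.0],
    [0, 0, -0.8],
    [0, 0, 0],
    [0, 0, 0],
  ],
  angular=[
    [0, 0, 0.028],
    [0, 0, 0],
    [0, 0, 0],
    [0, 0, 0],
    [0, 0, 0],
    [0, 0, 0],
  ],
  gripper=[1, 1, 1, 1, 1, 1],
)

```text
time_s: 5.38
tcp_pos: [0.436, -0.1083, 0.0067]
eef_rot: [3.133, 0.227, 0.198]
force: [0.1, 0.4, -0.3]
width: 0.0855
gripper_force: 0.0
```

arm_command(
  slide=[
    [0, 0, 0],
    [0, 0, 0],
    [0, 0, 0],
    [0, 0, 0],
    [0, 0, 0],
    [0, 0, 0],
  ],
  angular=[
    [0, 0, 0],
    [0, 0, 0],
    [0, 0, 0],
    [0, 0, 0],
    [0, 0, 0],
    [0, 0, 0],
  ],
  gripper=[-1, -1, -1, -1, -1, -1],
)

```text
time_s: 6.12
tcp_pos: [0.4358, -0.1082, 0.0064]
eef_rot: [3.133, 0.228, 0.198]
force: [0.3, 0.0, 5.5]
width: 0.0186
gripper_force: 59.2
```

arm_command(
  slide=[
    [0, 0, 2],
    [0, 0, 4],
    [0, 0, 4.5],
    [0, 3, 4.5],
    [0, 4, 4.5],
    [0, 4, 0],
    [0, 4, 0],
    [0, 0, 0],
    [0, 0, 0],
  ],
  angular=[
    [0, 0, 0],
    [0, 0, 0],
    [0, 0, 0],
    [0, 0, -0.05],
    [0, 0, -0.05],
    [0, 0, -0.05],
    [0, 0, -0.05],
    [0, 0, 0],
    [0, 0, 0],
  ],
  gripper=[-1, -1, -1, -1, -1, -1, -1, -1, -1],
)

```text
time_s: 7.25
tcp_pos: [0.4353, 0.0411, 0.2007]
eef_rot: [3.132, 0.229, -0.002]
force: [0.5, -0.5, -0.8]
width: 0.0185
gripper_force: 58.8
```

```bash
python3 - <<'E'
from h import *
m,p=grab("wrist","w4"); np.savez("w4.npz",**m)
o=robot.get_obs(); print(o["tcp_pos"],o["eef_rot"],o["joint_positions"].round(3))
E
```

```text
[0.43542142 0.04063887 0.20074752] [ 3.13210611  0.22906582 -0.00320128] [ 0.109  0.512 -0.361  1.923  0.159  0.968 -1.907]
```

View pics/w4.png

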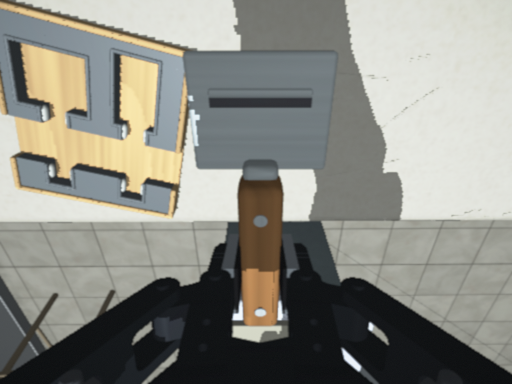

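```bash
python3 - <<'E'
from h import *
p=cv2.imread("pics/w4.png")[20:220,0:200]; cv2.imwrite("pics/w4c.png",cv2.resize(p,None,fx=3,fy=3,interpolation=cv2.INTER_CUBIC))
E
```

```text
(no output)
```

View pics/w4c.png

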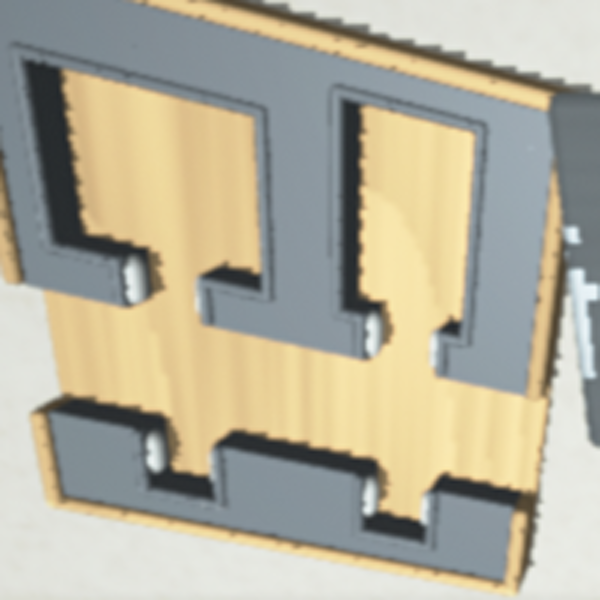

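```bash
cat > tray.py <<'E'
from h import *
m=dict(np.load("w4.npz"))
px=np.array([(25,62),(262,113),(52,248),(265,290),(148,488),(214,501),(343,98),(480,130),(340,309),(465,340),(363,528),(428,543)],float)/3+[0,20]-1/3
w=ray(m,px,.021)[:,:2]*1000
T=np.array([(98,33),(98,-33),(42,33),(42,-33),(-48,12),(-48,-12),(110,20),(110,-20),(42,20),(42,-20),(-48,12),(-48,-12)],float)
T[:6,1]+=40; T[6:,1]-=40
Tc,wc=T-T.mean(0),w-w.mean(0)
a=np.arctan2((Tc[:,0]*wc[:,1]-Tc[:,1]*wc[:,0]).sum(),(Tc*wc).sum())
R=np.array([[np.cos(a),-np.sin(a)],[np.sin(a),np.cos(a)]]); o=w.mean(0)-R@T.mean(0)
print("yaw",a,"plane seat",o+R@[0,40],"knife seat",o+R@[0,-40]); print(((w-o)@R-T).round(1))
E
python3 tray.py; python3 - <<'E'
from h import *
m=dict(np.load("w4.npz")); p=cv2.imread("pics/w4.png")
# held handle: centre and yaw in the tool frame, at height of its top
E
```

```text
yaw -0.24770348265901124 plane seat [424.56555161 258.14826256] knife seat [404.95129684 180.59001987]
[[-1.1  0.3]
 [ 1.7 -2.1]
 [-2.   1.1]
 [ 0.4 -0.8]
 [-0.2  0.9]
 [-0.2  0.8]
 [ 0.2  0.6]
 [ 1.2 -1. ]
 [-0.2  1.5]
 [-1.  -1.1]
 [ 1.1  0.6]
 [ 0.1 -0.7]]
```

```bash
python3 - <<'E'
from h import *
from scipy.spatial.transform import Rotation as Ro
m=dict(np.load("w4.npz")); p=cv2.imread("pics/w4.png")
h=cv2.cvtColor(p,cv2.COLOR_BGR2HSV)
# blade corners refined on picture gradients
g=cv2.cvtColor(p,cv2.COLOR_BGR2GRAY)
c=np.array([(186,52),(337,51),(326,167),(197,168)],np.float32).reshape(-1,1,2)
c=cv2.cornerSubPix(g,c,(5,5),(-1,-1),(3,50,.01)).reshape(-1,2); print(c)
obj=np.array([(.095,.03,.0055),(.095,-.03,.0055),(.045,-.03,.0055),(.045,.03,.0055)])
ok,r,t=cv2.solvePnP(obj,c.astype(float),m["K"],None,flags=cv2.SOLVEPNP_IPPE)
Rc=cv2.Rodrigues(r)[0]; R,tt=m["R"],m["t"]
print("handle centre", R.T@(Rc@[0,0,.012]+t[:,0]-tt), "x",(R.T@Rc[:,0]).round(3),"z",(R.T@Rc[:,2]).round(3))
E
```

```text
[[186.       52.     ]
 [336.39987  51.65718]
 [323.1667  168.60168]
 [196.50357 167.78311]]
handle centre [0.43446457 0.0359934  0.19189364] x [ 0.031 -0.93   0.367] z [-0.164 -0.367 -0.916]
```

```bash
python3 - <<'E'
from h import *
m=dict(np.load("w4.npz")); K,R,tt=m["K"],m["R"],m["t"]
c=np.array([(186,52),(336.5,51.6),(324,168),(196.5,168)],float)
obj=np.array([(.095,.03,.0055),(.095,-.03,.0055),(.045,-.03,.0055),(.045,.03,.0055)])
X0=np.array([.435,.041,.21-.012]); r0=cv2.Rodrigues(R)[0]; t0=(R@X0+tt).reshape(3,1)
ok,r,t=cv2.solvePnP(obj,c,K,None,r0.copy(),t0.copy(),True,cv2.SOLVEPNP_ITERATIVE)
Rc=cv2.Rodrigues(r)[0]
print("handle centre", R.T@(Rc@[0,0,.012]+t[:,0]-tt), "x",(R.T@Rc[:,0]).round(3),"z",(R.T@Rc[:,2]).round(3))
print(cv2.projectPoints(obj,r,t,K,None)[0].reshape(-1,2)-c)
q=cv2.projectPoints(obj+np.array([.4385,.041,.2007-.0065]),r0,tt.reshape(3,1),K,None)[0].reshape(-1,2); print("level model",q)
E
```

```text
handle centre [0.43678959 0.04007681 0.20534873] x [ 0.998 -0.003 -0.062] z [0.062 0.004 0.998]
[[-0.30389884 -0.6601826 ]
 [-0.23908943  0.11769708]
 [-0.32255848  0.34335188]
 [ 0.9689101   0.30519619]]
level model [[177.72962717  46.42198343]
 [337.88997015  46.2700369 ]
 [323.34938075 167.14385073]
 [193.15773899 167.70392016]]
```

arm_command(
  slide=[
    [-0.2, 3.6, 0],
    [-0.2, 3.6, 0],
    [-0.2, 3.6, -1],
    [-0.2, 3.6, -2.0],
    [-0.2, 3.7, -3],
    [-0.3, 3.7, -3],
    [0, 0, -3],
    [0, 0, 0],
    [0, 0, 0],
  ],
  angular=[
    [0, 0, -0.04],
    [0, 0, -0.04],
    [0, 0, -0.04],
    [0, 0, -0.04],
    [0, 0, -0.04],
    [0, 0, -0.045],
    [-0.012, -0.049, 0],
    [0, 0, 0],
    [0, 0, 0],
  ],
  gripper=[-1, -1, -1, -1, -1, -1, -1, -1, -1],
)

```text
time_s: 8.43
tcp_pos: [0.4238, 0.2589, 0.0817]
eef_rot: [3.133, 0.177, -0.249]
force: [0.0, 0.6, 0.1]
width: 0.0184
gripper_force: 58.9
```

```bash
python3 - <<'E'
from h import *
m,p=grab("wrist","w5"); np.savez("w5.npz",**m)
o=robot.get_obs(); print(o["tcp_pos"],o["eef_rot"],o["joint_positions"].round(3))
E
```

```text
[0.42417191 0.2590912  0.08198264] [ 3.13424058  0.17656266 -0.24905521] [-0.335  0.717 -0.287  1.939  0.107  0.638 -2.475]
```

View pics/w5.png

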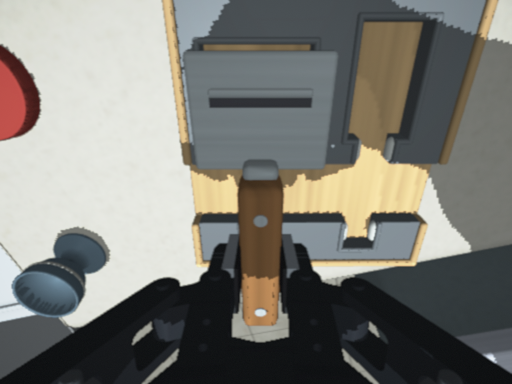

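```bash
python3 - <<'E'
from h import *
m=dict(np.load("w5.npz")); p=cv2.imread("pics/w5.png"); h=cv2.cvtColor(p,cv2.COLOR_BGR2HSV); g=cv2.cvtColor(p,cv2.COLOR_BGR2GRAY)
a=-.2477; R=np.array([[np.cos(a),-np.sin(a)],[np.sin(a),np.cos(a)]]); o=(np.array([424.57,258.15])+[404.95,180.59])/2
def tr(uv,z): return ((ray(m,uv,z)[:,:2]*1000-o)@R).round(1)
for c in (325,335,385,395,405): print(c,"gray",g[205:275:2,c].tolist())
for r in (60,100,225,240): print(r,"satL",h[r,165:212,1].tolist(),"satR",h[r,412:490,1].tolist())
print(tr([(200,40),(320,40),(361,17),(441,15),(344,248),(373,248),(345,213),(197,262),(420,262)],.021))
E
```

```text
325 gray [222, 222, 222, 202, 72, 47, 46, 47, 58, 140, 147, 147, 146, 145, 146, 145, 145, 144, 144, 145, 145, 144, 144, 144, 144, 144, 143, 95, 153, 210, 220, 228, 231, 231, 230]
335 gray [220, 219, 218, 196, 71, 47, 47, 46, 59, 139, 146, 146, 146, 145, 144, 145, 144, 145, 145, 144, 145, 144, 141, 144, 144, 144, 143, 94, 157, 215, 220, 229, 231, 228, 226]
385 gray [213, 213, 213, 155, 69, 46, 46, 46, 68, 139, 143, 143, 142, 143, 143, 142, 142, 142, 143, 142, 142, 142, 142, 142, 142, 142, 142, 106, 169, 213, 217, 200, 73, 57, 57]
395 gray [219, 218, 215, 148, 69, 45, 47, 46, 67, 138, 143, 143, 142, 142, 142, 142, 141, 142, 142, 142, 141, 141, 141, 142, 141, 142, 140, 100, 164, 210, 201, 73, 57, 58, 58]
405 gray [223, 224, 225, 160, 73, 46, 46, 45, 67, 137, 142, 142, 142, 142, 142, 141, 142, 141, 141, 142, 142, 141, 141, 141, 141, 141, 139, 100, 167, 210, 196, 55, 58, 57, 58]
60 satL [8, 8, 8, 9, 31, 74, 96, 95, 94, 92, 96, 97, 97, 99, 65, 18, 32, 31, 29, 24, 25, 24, 26, 26, 26, 24, 24, 24, 24, 24, 26, 24, 26, 24, 26, 26, 28, 26, 26, 26, 26, 26, 26, 26, 26, 26, 26] satR [95, 94, 76, 20
[... 1157 characters left out ...]
 13, 13, 15, 13, 13, 13, 13, 13, 13, 11, 13, 13, 11, 13, 11, 13, 11, 11, 11, 11, 11, 13, 11, 11, 13, 13, 15, 13, 13]
240 satL [8, 9, 8, 8, 7, 7, 7, 8, 7, 5, 7, 7, 8, 7, 7, 7, 7, 7, 7, 8, 7, 7, 7, 8, 8, 8, 7, 15, 55, 89, 92, 90, 92, 97, 98, 69, 10, 32, 32, 32, 32, 32, 32, 32, 32, 32, 32] satR [32, 31, 9, 63, 96, 97, 97, 93, 92, 91, 78, 33, 7, 7, 7, 7, 7, 7, 8, 7, 7, 8, 7, 8, 8, 8, 8, 8, 8, 8, 8, 7, 8, 7, 7, 8, 7, 8, 8, 8, 7, 8, 8, 7, 7, 8, 7, 8, 8, 8, 8, 8, 13, 14, 13, 12, 13, 11, 11, 11, 11, 11, 13, 13, 11, 11, 11, 13, 13, 13, 13, 11, 11, 11, 11, 11, 11, 13]
[[ 99.6  73.2]
 [ 99.6   5.2]
 [110.8 -16.4]
 [111.8 -60.4]
 [-47.9 -28. ]
 [-48.1 -51.3]
 [-15.2 -24.4]
 [-61.4  90.8]
 [-62.7 -92.8]]
```

```bash
python3 - <<'E'
from h import *
m=dict(np.load("w5.npz"))
a=-.2477; R=np.array([[np.cos(a),-np.sin(a)],[np.sin(a),np.cos(a)]]); o=(np.array([424.57,258.15])+[404.95,180.59])/2
def tr(uv,z): return ((ray(m,uv,z)[:,:2]*1000-o)@R).round(1)
print(tr([(179,60),(184.5,100),(198.3,225),(200.5,240)],.019).tolist(),tr([(467.5,60),(456,100),(419.5,225),(414.8,240)],.019).tolist())
print(tr([(325,222.3),(335,222.3),(385,221.8),(395,221.8),(405,221.8)],.019).tolist())
c=np.array([(186,52),(336.5,51.6),(324,168),(196.5,168)],float)
print("blade",tr(c,.0817-.0064+.0055).tolist(),"handle rivet", tr([(261,221)],.0817-.0064+.024))
E
```

```text
[[89.2, 86.8], [66.4, 86.3], [-26.6, 86.7], [-40.8, 86.3]] [[89.1, -83.7], [66.2, -84.0], [-27.6, -84.5], [-41.9, -84.3]]
[[-24.7, -10.8], [-24.7, -18.5], [-24.5, -57.1], [-24.5, -64.8], [-24.6, -72.5]]
blade [[95.3, 68.8], [95.4, 9.7], [46.0, 9.6], [46.2, 69.5]] handle rivet [[28.6 39.5]]
```

arm_command(
  slide=[
    [-0.09, 0.15, -2.5],
    [0, 0, -2.5],
    [0, 0, -0.5],
    [0, 0, -0.4],
    [0, 0, -0.3],
    [0, 0, 0],
    [0, 0, 0],
  ],
  angular=[
    [0, 0, 0],
    [0, 0, 0],
    [0, 0, 0],
    [0, 0, 0],
    [0, 0, 0],
    [0, 0, 0],
    [0, 0, 0],
  ],
  gripper=[-1, -1, -1, -1, -1, -1, -1],
)

```text
time_s: 9.35
tcp_pos: [0.4225, 0.2614, 0.0197]
eef_rot: [3.134, 0.177, -0.247]
force: [1.2, -0.9, 4.2]
width: 0.0186
gripper_force: 59.4
```

arm_command(
  slide=[
    [0, 0, -0.2],
    [0, 0, -0.2],
    [0, 0, -0.2],
    [0, 0, -0.2],
    [0, 0, 0],
    [0, 0, 0],
  ],
  angular=[
    [0, 0, 0],
    [0, 0, 0],
    [0, 0, 0],
    [0, 0, 0],
    [0, 0, 0],
    [0, 0, 0],
  ],
  gripper=[-1, -1, -1, -1, -1, -1],
)

```text
time_s: 10.1
tcp_pos: [0.4223, 0.2614, 0.0124]
eef_rot: [3.134, 0.177, -0.247]
force: [1.0, -1.9, 13.6]
width: 0.0189
gripper_force: 60.9
```

arm_command(
  slide=[
    [0, 0, -0.2],
    [0, 0, -0.2],
    [0, 0, 0],
    [0, 0, 0],
  ],
  angular=[
    [0, 0, 0],
    [0, 0, 0],
    [0, 0, 0],
    [0, 0, 0],
  ],
  gripper=[-1, -1, -1, -1],
)

```text
time_s: 10.6
tcp_pos: [0.4233, 0.2612, 0.0107]
eef_rot: [3.134, 0.175, -0.248]
force: [0.9, -5.7, 35.7]
width: 0.0184
gripper_force: 64.4
```

arm_command(
  slide=[
    [0, 0, 0.2],
    [0, 0, 0],
    [0, 0, 0],
    [0, 0, 0],
    [0, 0, 2.5],
    [0, 0, 2.5],
    [0, 0, 0],
    [0, 0, 0],
    [0, 0, 0],
    [0, 0, 0],
    [0, 0, -2.5],
    [0, 0, -0.3],
    [0, 0, 0],
  ],
  angular=[
    [0, 0, 0],
    [0, 0, 0],
    [0, 0, 0],
    [0, 0, 0],
    [0, 0, 0],
    [0, 0, 0],
    [0, 0, 0],
    [0, 0, 0],
    [0, 0, 0],
    [0, 0, 0],
    [0, 0, 0],
    [0, 0, 0],
    [0, 0, 0],
  ],
  gripper=[-1, 0, 0, 0, 0, 0, -1, -1, -1, -1, -1, -1, -1],
)

```text
time_s: 12.22
tcp_pos: [0.4215, 0.2612, 0.031]
eef_rot: [3.133, 0.178, -0.247]
force: [0.4, -0.4, 0.5]
width: 0.0001
gripper_force: 0.0
```

arm_command(
  slide=[
    [0, 0, -0.2],
    [0, 0, -0.2],
    [0, 0, 0],
    [0, 0, 0],
  ],
  angular=[
    [0, 0, 0],
    [0, 0, 0],
    [0, 0, 0],
    [0, 0, 0],
  ],
  gripper=[-1, -1, -1, -1],
)

```text
time_s: 12.72
tcp_pos: [0.4217, 0.2616, 0.0298]
eef_rot: [3.134, 0.177, -0.247]
force: [-2.3, -2.7, 24.9]
width: -0.0001
gripper_force: 12.2
```

arm_command(
  slide=[
    [0, 0, 2],
    [0, 0, 4],
    [0, 0, 4.5],
    [0, 0, 4.5],
    [0, 0, 0],
    [0, 0, 0],
  ],
  angular=[
    [0, 0, 0],
    [0, 0, 0],
    [0, 0, 0],
    [0, 0, 0],
    [0, 0, 0],
    [0, 0, 0],
  ],
  gripper=[-1, 0, 1, 1, 1, 1],
)

```text
time_s: 13.48
tcp_pos: [0.4214, 0.261, 0.1769]
eef_rot: [3.133, 0.178, -0.247]
force: [0.2, 1.1, -0.5]
width: 0.0853
gripper_force: 0.0
```

```bash
python3 - <<'E'
from h import *
m,p=grab("wrist","w6"); np.savez("w6.npz",**m)
o=robot.get_obs(); print(o["tcp_pos"],o["eef_rot"])
wood(p,m,[(150,20,350,384)],z=.029)
E
```

```text
[0.42106533 0.26080097 0.17635818] [ 3.13214908  0.17897661 -0.24701848]
[443.7 229.3] -0.245 [145.6 171.3] [199  20] [349 204]
```

View pics/w6.png

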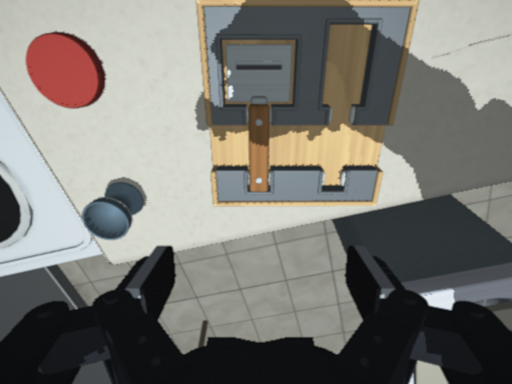

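```bash
python3 - <<'E'
from h import *
m=dict(np.load("w6.npz")); p=cv2.imread("pics/w6.png"); h=cv2.cvtColor(p,cv2.COLOR_BGR2HSV); g=cv2.cvtColor(p,cv2.COLOR_BGR2GRAY).astype(int)
a=-.2477; R=np.array([[np.cos(a),-np.sin(a)],[np.sin(a),np.cos(a)]]); o=(np.array([424.57,258.15])+[404.95,180.59])/2
def tr(uv,z): return ((ray(m,uv,z)[:,:2]*1000-o)@R).round(1)
k=cv2.inRange(h,(3,120,40),(14,255,255)); q=np.zeros_like(k); q[95:200,235:285]=k[95:200,235:285]
c=max(cv2.findContours(q,0,1)[0],key=cv2.contourArea)[:,0,:]; print(c.min(0),c.max(0))
r=cv2.minAreaRect(tr(c,.029).astype(np.float32)); print("handle in tray",r)
print("rivets",tr([(259,122),(259,181)],.029))
# grey boundaries: rim inner left/right (sat drop), strip lip edge (dark->grey)
for r_ in (110,180,190):
    s=h[r_,:,1].astype(int); L=[x for x in range(198,240) if s[x]>60 and s[x+2]<45][-1:]; Rr=[x for x in range(350,420) if s[x]<45 and s[x+2]>60][:1]
    print(r_,L,Rr,tr([(L[0]+1.5,r_),(Rr[0]+1.5,r_)],.019).tolist())
for c_ in (225,300,310,365): print(c_,g[164:180,c_].tolist())
E
```

```text
[263 136] [264 137]
handle in tray ((14.650001525878906, 36.750003814697266), (1.4142134189605713, 0.7071067094802856), 45.0)
rivets [[ 28.8  40.8]
 [-32.2  40.8]]
110 [210] [388] [[37.8, 86.0], [37.8, -84.1]]
180 [216] [374] [[-35.6, 85.0], [-36.0, -84.3]]
190 [216] [372] [[-47.5, 85.8], [-48.0, -84.3]]
225 [162, 132, 74, 40, 39, 47, 87, 134, 144, 143, 143, 143, 142, 142, 142, 142]
300 [181, 118, 56, 39, 39, 46, 86, 134, 143, 141, 141, 140, 140, 140, 140, 140]
310 [133, 92, 57, 39, 39, 46, 85, 133, 142, 140, 141, 139, 139, 139, 139, 139]
365 [185, 114, 51, 39, 40, 53, 90, 127, 134, 134, 133, 133, 133, 133, 133, 133]
```

arm_command(
  slide=[
    [0, -4.4, 0],
    [0, -4.4, 0],
    [0, -4.4, 0],
    [0, -4.4, 0],
    [0, -4.5, 0],
    [0, -4.5, 0],
    [0, -4.5, 0],
    [0, -4.5, 0],
    [0, -4.5, -1],
    [-0.1, -4.5, -1],
    [-0.1, -4.5, -2],
    [-0.1, -4.5, -2],
    [0, 0, 0],
    [0, 0, 0],
  ],
  angular=[
    [0, 0, 0.052],
    [0, 0, 0.052],
    [0, 0, 0.052],
    [0, 0, 0.052],
    [0, 0, 0.052],
    [0, 0, 0.052],
    [0, 0, 0.052],
    [0, 0, 0.052],
    [0, 0, 0.052],
    [0, 0, 0.052],
    [0, 0, 0.052],
    [0, 0, 0.052],
    [-0.0186, 0.0464, 0],
    [0, 0, 0],
  ],
  gripper=[1, 1, 1, 1, 1, 1, 1, 1, 1, 1, 1, 1, 1, 1],
)

```text
time_s: 15.28
tcp_pos: [0.4186, -0.2737, 0.1154]
eef_rot: [3.136, 0.229, 0.378]
force: [0.5, -0.2, -0.3]
width: 0.0851
gripper_force: 0.0
```

```bash
python3 - <<'E'
from h import *
m,p=grab("wrist","w7"); o=robot.get_obs(); print(o["tcp_pos"],o["eef_rot"],o["joint_positions"].round(2))
wood(p,m,[(180,20,340,300)])
E
```

```text
[ 0.41853814 -0.27358014  0.11586931] [3.13567539 0.22822184 0.3788662 ] [ 0.6   0.67 -0.29  1.91  0.47  0.81 -1.21]
[ 423.5 -275.4] 0.381 [87.8 18.4] [251 114] [275 214]
```

arm_command(
  slide=[
    [0.1, -0.3, -3.5],
    [0, 0, -3.5],
    [0, 0, -2.5],
    [0, 0, -1.4],
    [0, 0, 0],
    [0, 0, 0],
    [0, 0, 0],
    [0, 0, 0],
    [0, 0, 0],
    [0, 0, 0],
    [0, 0, 0],
  ],
  angular=[
    [0, 0, 0],
    [0, 0, 0],
    [0, 0, 0],
    [0, 0, 0],
    [0, 0, 0],
    [0, 0, 0],
    [0, 0, 0],
    [0, 0, 0],
    [0, 0, 0],
    [0, 0, 0],
    [0, 0, 0],
  ],
  gripper=[1, 1, 1, 1, 1, -1, -1, -1, -1, -1, -1],
)

```text
time_s: 16.7
tcp_pos: [0.42, -0.2778, 0.0086]
eef_rot: [3.133, 0.228, 0.377]
force: [-0.1, 1.1, 6.0]
width: 0.0184
gripper_force: 59.1
```

arm_command(
  slide=[
    [0, 0, 2],
    [0, 0, 4],
    [0, 0, 4],
    [-0.1, 3, 4],
    [-0.2, 4.3, 0],
    [-0.2, 4.3, 0],
    [-0.2, 4.3, 0],
    [-0.2, 4.3, 0],
    [-0.2, 4.3, 0],
    [-0.2, 4.3, 0],
    [-0.2, 4.3, 0],
    [-0.2, 4.3, 0],
    [-0.2, 4.3, 0],
    [-0.2, 4.3, -2.5],
    [0, 0, -2.5],
    [0, 0, 0],
    [0, 0, 0],
  ],
  angular=[
    [0, 0, 0],
    [0, 0, 0],
    [0, 0, 0],
    [0, 0, -0.057],
    [0, 0, -0.057],
    [0, 0, -0.057],
    [0, 0, -0.057],
    [0, 0, -0.057],
    [0, 0, -0.057],
    [0, 0, -0.057],
    [0, 0, -0.057],
    [0, 0, -0.057],
    [0, 0, -0.057],
    [0, 0, -0.057],
    [0, 0, 0],
    [0, 0, 0],
    [0, 0, 0],
  ],
  gripper=[-1, -1, -1, -1, -1, -1, -1, -1, -1, -1, -1, -1, -1, -1, -1, -1, -1],
)

```text
time_s: 18.82
tcp_pos: [0.399, 0.1819, 0.0985]
eef_rot: [3.133, 0.228, -0.251]
force: [-0.2, 0.3, -1.0]
width: 0.0186
gripper_force: 58.9
```

```bash
python3 - <<'E'
from h import *
m,p=grab("wrist","w8"); np.savez("w8.npz",**m)
o=robot.get_obs(); print(o["tcp_pos"],o["eef_rot"],o["joint_positions"].round(2))
E
```

```text
[0.39934467 0.1819131  0.09874018] [ 3.13362117  0.22683117 -0.2510674 ] [-0.19  0.66 -0.3   2.04  0.07  0.65 -2.33]
```

View pics/w8.png

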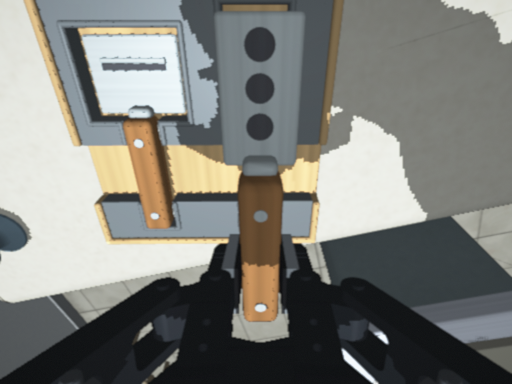

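```bash
python3 - <<'E'
from h import *
m=dict(np.load("w8.npz")); K,R3,tt=m["K"],m["R"],m["t"]; p=cv2.imread("pics/w8.png"); h=cv2.cvtColor(p,cv2.COLOR_BGR2HSV); g=cv2.cvtColor(p,cv2.COLOR_BGR2GRAY)
a=-.2477; R=np.array([[np.cos(a),-np.sin(a)],[np.sin(a),np.cos(a)]]); o=(np.array([424.57,258.15])+[404.95,180.59])/2
def tr(uv,z): return ((ray(m,uv,z)[:,:2]*1000-o)@R).round(1)
c=np.array([(215.5,12.5),(304.5,12),(296.5,165),(223.5,165)])
obj=np.array([(.107,.017,.0055),(.107,-.017,.0055),(.045,-.017,.0055),(.045,.017,.0055)])
r0=cv2.Rodrigues(R3)[0]; t0=(R3@np.array([.403,.182,.09])+tt).reshape(3,1)
ok,r,t=cv2.solvePnP(obj,c,K,None,r0,t0,True,cv2.SOLVEPNP_ITERATIVE); Rc=cv2.Rodrigues(r)[0]
H=R3.T@(Rc@[0,0,.012]+t[:,0]-tt); print("handle",H,"tray",(H[:2]*1000-o)@R,"x",(R3.T@Rc[:,0]).round(3),"z",(R3.T@Rc[:,2]).round(3))
print("blade lvl",tr(c,.0985-.0086+.0055).tolist())
for r_ in (90,110,215,225):
    s=h[r_,:,1].astype(int); L=[x for x in range(40,125) if s[x]>60 and s[x+2]<45]; Rr=[x for x in range(305,345) if s[x]<45 and s[x+2]>60]
    print(r_,L[:2],Rr[:2],tr([(L[0]+1.5,r_),(Rr[0]+1.5,r_)],.019).tolist())
for c_ in (185,200,230,300): print(c_,g[190:220,c_].tolist())
print("plane rivets",tr([(138.5,144),(155,216)],.029).tolist(), "TCP",((np.array([399.2,181.9])-o)@R))
E
```

```text
handle [0.4022722  0.18027297 0.10436976] tray [ -2.52105261 -40.96543657] x [ 0.965 -0.245 -0.091] z [ 0.092 -0.006  0.996]
blade lvl [[103.2, -25.1], [103.3, -57.3], [42.4, -58.2], [42.6, -24.1]]
90 [62, 63] [323] [[61.9, 87.0], [61.3, -84.4]]
110 [69, 70] [320, 321] [[48.8, 86.6], [48.2, -83.8]]
215 [103, 104] [310] [[-37.3, 86.8], [-38.6, -84.5]]
225 [106, 107] [309] [[-47.5, 87.0], [-48.9, -84.6]]
185 [217, 215, 191, 109, 52, 48, 50, 49, 50, 49, 55, 96, 147, 157, 156, 155, 155, 155, 155, 155, 154, 155, 154, 154, 154, 154, 154, 154, 153, 153]
200 [207, 149, 106, 72, 52, 50, 50, 50, 50, 49, 56, 98, 148, 157, 157, 156, 156, 156, 156, 156, 155, 155, 155, 155, 155, 155, 155, 154, 154, 155]
230 [222, 193, 139, 75, 47, 49, 50, 49, 50, 49, 63, 106, 150, 159, 158, 157, 157, 157, 157, 157, 156, 157, 156, 156, 156, 155, 156, 155, 155, 155]
300 [217, 153, 89, 56, 48, 49, 50, 49, 49, 53, 85, 132, 155, 157, 156, 156, 156, 155, 155, 156, 156, 155, 155, 155, 155, 155, 154, 154, 154, 154]
plane rivets [[28.1, 41.5], [-31.7, 41.1]] TCP [ -5.89839142 -40.14129393]
```

arm_command(
  slide=[
    [0.32, 0.15, 0],
    [0, 0, -2],
    [0, 0, -2],
    [0, 0, -2],
    [0, 0, -0.6],
    [0, 0, 0],
    [0, 0, 0],
  ],
  angular=[
    [-0.017, -0.068, 0],
    [0, 0, 0],
    [0, 0, 0],
    [0, 0, 0],
    [0, 0, 0],
    [0, 0, 0],
    [0, 0, 0],
  ],
  gripper=[-1, -1, -1, -1, -1, -1, -1],
)

```text
time_s: 19.75
tcp_pos: [0.4026, 0.1839, 0.0328]
eef_rot: [3.134, 0.157, -0.25]
force: [-0.4, 0.5, -1.2]
width: 0.0181
gripper_force: 59.0
```

```bash
python3 - <<'E'
from h import *
o=robot.get_obs(); print(o["joint_positions"].round(3))
m,p=grab("wrist","w9"); np.savez("w9.npz",**m)
a=-.2477; R=np.array([[np.cos(a),-np.sin(a)],[np.sin(a),np.cos(a)]]); oo=(np.array([424.57,258.15])+[404.95,180.59])/2
print("TCP tray",(o["tcp_pos"][:2]*1000-oo)@R)
E
```

```text
[-0.27   0.757 -0.223  2.107  0.143  0.421 -2.397]
TCP tray [ -3.14100579 -37.33802579]
```

arm_command(
  slide=[
    [0, 0, -0.5],
    [0, 0, -0.4],
    [0, 0, -0.3],
    [0, 0, -0.2],
    [0, 0, 0],
    [0, 0, 0],
  ],
  angular=[
    [0, 0, 0],
    [0, 0, 0],
    [0, 0, 0],
    [0, 0, 0],
    [0, 0, 0],
    [0, 0, 0],
  ],
  gripper=[-1, -1, -1, -1, -1, -1],
)

```text
time_s: 20.55
tcp_pos: [0.4018, 0.1837, 0.0181]
eef_rot: [3.133, 0.158, -0.25]
force: [-1.0, -0.8, 4.4]
width: 0.0189
gripper_force: 59.6
```

arm_command(
  slide=[
    [0, 0, -0.2],
    [0, 0, -0.2],
    [0, 0, -0.2],
    [0, 0, 0],
    [0, 0, 0],
  ],
  angular=[
    [0, 0, 0],
    [0, 0, 0],
    [0, 0, 0],
    [0, 0, 0],
    [0, 0, 0],
  ],
  gripper=[-1, -1, -1, -1, -1],
)

```text
time_s: 21.18
tcp_pos: [0.4035, 0.1836, 0.0131]
eef_rot: [3.134, 0.155, -0.25]
force: [2.3, -3.5, 16.1]
width: 0.0187
gripper_force: 61.8
```

arm_command(
  slide=[
    [0, 0, -0.2],
    [0, 0, -0.2],
    [0, 0, 0],
    [0, 0, 0],
  ],
  angular=[
    [0, 0, 0],
    [0, 0, 0],
    [0, 0, 0],
    [0, 0, 0],
  ],
  gripper=[-1, -1, -1, -1],
)

```text
time_s: 21.68
tcp_pos: [0.4039, 0.1835, 0.0125]
eef_rot: [3.134, 0.153, -0.251]
force: [-1.0, -5.5, 57.7]
width: 0.0184
gripper_force: 67.8
```

arm_command(
  slide=[
    [0, 0, 0.3],
    [0, 0, 0],
    [0, 0, 0],
    [0, 0, 0],
    [0, 0, 2.5],
    [0, 0, 2.5],
    [0, 0, 0],
    [0, 0, 0],
    [0, 0, 0],
    [0, 0, 0],
    [0, 0, -2.5],
    [0, 0, -0.5],
    [0, 0, -0.2],
    [0, 0, 0],
    [0, 0, 0],
  ],
  angular=[
    [0, 0, 0],
    [0, 0, 0],
    [0, 0, 0],
    [0, 0, 0],
    [0, 0, 0],
    [0, 0, 0],
    [0, 0, 0],
    [0, 0, 0],
    [0, 0, 0],
    [0, 0, 0],
    [0, 0, 0],
    [0, 0, 0],
    [0, 0, 0],
    [0, 0, 0],
    [0, 0, 0],
  ],
  gripper=[-1, 0, 0, 0, 0, 0, -1, -1, -1, -1, -1, -1, -1, -1, -1],
)

```text
time_s: 23.55
tcp_pos: [0.4012, 0.1835, 0.03]
eef_rot: [3.132, 0.159, -0.25]
force: [-1.4, -0.1, 9.4]
width: -0.0001
gripper_force: 4.6
```

arm_command(
  slide=[
    [0, 0, -0.2],
    [0, 0, 0],
    [0, 0, 0],
    [0, 0, 2.5],
    [0, 0, 4],
    [0, 0, 4.5],
    [0, 0, 4.5],
    [0, 0, 0],
    [0, 0, 0],
  ],
  angular=[
    [0, 0, 0],
    [0, 0, 0],
    [0, 0, 0],
    [0, 0, 0],
    [0, 0, 0],
    [0, 0, 0],
    [0, 0, 0],
    [0, 0, 0],
    [0, 0, 0],
  ],
  gripper=[-1, -1, -1, -1, -1, -1, -1, -1, -1],
)

```text
time_s: 24.68
tcp_pos: [0.4016, 0.1835, 0.182]
eef_rot: [3.133, 0.158, -0.25]
force: [0.4, 0.8, -0.7]
width: -0.0002
gripper_force: 0.0
```

```bash
python3 - <<'E'
from h import *
m,p=grab("wrist","w10"); np.savez("w10.npz",**m); o=robot.get_obs(); print(o["tcp_pos"],o["force"])
h=cv2.cvtColor(p,cv2.COLOR_BGR2HSV)
a=-.2477; R=np.array([[np.cos(a),-np.sin(a)],[np.sin(a),np.cos(a)]]); oo=(np.array([424.57,258.15])+[404.95,180.59])/2
def tr(uv,z): return ((ray(m,uv,z)[:,:2]*1000-oo)@R).round(1)
def px(x,y,z):
    w=np.r_[(oo+R@[x,y])/1000,z]; c=m["K"]@(m["R"]@w+m["t"]); return c[:2]/c[2]
# rivets: bright unsaturated spots near their nominal places
for y in (40.8,-39.2):
    for x in (29,-32):
        u,v=px(x,y,.029).astype(int); w=h[v-7:v+8,u-7:u+8].astype(int); k=((w[...,1]<100)&(w[...,2]>90)).astype(np.uint8)
        n,l,s,ce=cv2.connectedComponentsWithStats(k); print((x,y),(u,v),[(tr([ce[i]+[u-7,v-7]],.029)[0].tolist(),int(s[i,4])) for i in range(1,n)])
E
```

```text
[0.40124869 0.18339353 0.18145631] [-0.08932176  0.17497442 -0.20193767]
(29, 40.8) (np.int64(175), np.int64(123)) [([28.9, 41.5], 52)]
(-32, 40.8) (np.int64(182), np.int64(181)) [([-31.1, 41.4], 40), ([-39.0, 50.0], 1)]
(29, -39.2) (np.int64(259), np.int64(123)) [([29.7, -38.7], 50)]
(-32, -39.2) (np.int64(259), np.int64(181)) [([-30.5, -38.8], 44)]
```

View pics/w10.png

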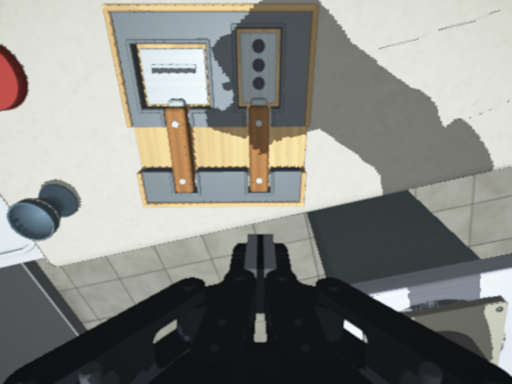

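```bash
python3 -c "
from workcell import finish_job; print(finish_job())"
```

```text
the job is handed in; nothing more can be done
None
```

The cheese plane and cheese knife are both pressed home in their own cutouts, measured within about 1 mm of their seats, and the job is handed in; the hand-in returned no verdict.

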